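Fresh pressing from the die to the sifting booth

TASK

Swing the steel hold-down bar well clear of the copper box body in the tilted forming die and leave it aside, then draw the box body straight out of the die cavity and set it down gently, open side up, centred on the stand in the small open-topped sifting booth with its long side along the stand's long side. When you have let go of it, push the booth's door shut until it snaps home on its catch, and leave the things standing about where they are.

Things in the scene. Friction and masses are not known exactly. Their poses are not given: they have to be found in the camera images.
- die: Fixed forming die, leaning 0.5 rad (29 degrees) sideways, to the robot's right. Origin: centre of the cavity mouth on its top face, 112 mm above the table; z out of the cavity (up and to the right), x up the slope (leftwards), y level, roughly towards the robot. Block 100 (x) x 110 (y); cavity 43 (x) x 63 (y), 18 deep, chamfer 2. Bed plate 150 (x) x 220 (y), its top 35 below the die's face.
- part: Copper box body, open on top: 40 (x) x 60 (y) x 42 (z) outside, walls 3, about 0.14 kg. Origin: centre of its underside; z out of its open side, y along its long side. It starts in the die's cavity, axes along the die's, underside on the cavity floor, 24 of its height proud of the die's face.
- clamp (a joint): Angle of the hold-down bar about its pivot: 0 = across the box body's centre; grows as it swings aside, counterclockwise looking down onto the die's face (its end goes down the slope, then away from the robot), stop at 1.7. From about 0.9 on it is clear of the gripper. Stiff (about 1 N at the pin), stays where it is left. Starts 0 to 0.25.
- clamp_hinge (a point): Pivot of the hold-down bar, at die x +52, y -80 (steel post, diameter 22), on its axis (along the die's z) at the bar's underside, 28 above the die's face. Its axes turn with the bar: equal to the die's at joint 0.
- clamp_pin (a point): Top centre of the black upright pin (diameter 12, along the die's z) at the bar's free end, 115 from the pivot. The pin stands 34 proud of the bar; the bar is 7 thick and 16 wide, its underside 28 above the die's face (4 above the box body's rim).
- stand: Fixed dark steel stand inside the booth: flat top 64 (x) x 90 (y), level, 70 above the table, on four legs. Origin: centre of its top face; y along its long side, z up.
- booth: Small sifting booth, fixed, open on top: base 220 x 220 x 20, side walls and clear back wall to 120 above the table, corner posts to 130. Origin: centre of its underside on the table; its open front faces -x of its frame; front corner posts at x -98, y +-106.
- door (a joint): Angle of the booth's front door: 0 = shut, grows as its free edge opens towards the robot (-x of the booth). Starts 0.55 to 0.95. Swings lightly; in the last 0.1 rad it meets a sprung roller catch near the free edge (5 to 8 N when pushed 140 mm from the hinge), snaps past it and stays held shut near 0.
- door_hinge (a point): Top of the door's hinge axis (vertical), 132 above the table. Its axes turn with the door: y from the hinge along the door to its free edge, x from the outer side into the booth. The door is 200 wide (y 0 to 200), 110 high (22 to 132 above the table); its outer face is at x -8, its framing strips at -11.
- door_edge (a point): Top corner of the door at its free edge, on its outer face (x -8, y 200 from the hinge), 132 above the table.
- jar0: low lidded powder jar, diameter 48, 36 high, clear with a white cap; loose bystander, to be left alone. Origin: centre of its underside.
- jar1: low lidded powder jar, diameter 48, 36 high, clear with a white cap; loose bystander, to be left alone. Origin: centre of its underside.
- jar2: low lidded powder jar, diameter 48, 36 high, clear with a white cap; loose bystander, to be left alone. Origin: centre of its underside.
- mug: open steel brush cup, diameter 72, 85 high; loose bystander. Origin: centre of its underside.
- dome_punch: turned wooden punch standing upright, diameter 40, 85 high; loose bystander. Origin: centre of its underside.
- hammer: hammer 220 long lying flat, head about 35 high; loose bystander. Origin: under about the middle of its length.
- bench_block: steel block 60 x 60 x 25; loose bystander. Origin: centre of its underside.
- spool: brass cylinder diameter 44, 30 high; loose bystander. Origin: centre of its underside.
Things that resemble listed ones, but are neither listed nor needed, are in the scene too. What is shaped like the part but pink or red is not meant.

How it is judged:
On the way, in this order (a step that is already met when the one before it is completed fails the run):
1. the hold-down bar is swung clear (0.8 rad or more) (value of joint clamp above 0.8 rad), for 0.1 s.
2. the gripped box body is drawn clear of the die's cavity (z of part in the frame of die above 0.004 m and contact force between the fingers and part above 0.5 N), for 0.05 s.
3. the box body stands upright, centred and lengthwise on the stand, let go (horizontal distance between part and stand below 0.015 m and z of part in the frame of stand between -0.004 and 0.006 m and angle between part's own z axis and vertical below 0.12 rad and angle between the y axis of part and the y axis of stand, either way round below 0.26 rad and linear speed of part below 0.03 m/s and contact force between the fingers and part below 0.1 N), for 0.2 s.
4. the door is shut and seated on its catch (value of joint door below 0.03 rad), for 0.2 s.
At the end, for the whole second after the job is handed in: Box body released, at rest on the stand (underside -4 to +6 mm), upright within 0.12 rad, centre within 15 mm of the stand's, long side within 0.26 rad of the stand's; door on its catch (below 0.03 rad); hold-down bar still aside (above 0.8 rad) (all of step 3 and value of joint door below 0.03 rad and value of joint clamp above 0.8 rad); the robot touches nothing.
It fails at once if the box body is dropped onto the stand from over 12 mm (horizontal distance between part and stand below 0.06 m and z of part in the frame of stand above 0.012 m and contact force between the fingers and part below 0.02 N).
It fails at once if the box body falls to the table or the booth's floor (height (world z) of part below 0.045 m).
It fails at once if a bystander is moved by more than 30 mm (distance of any of jar0, jar1, jar2, mug, dome_punch, hammer, bench_block, spool from where it was at the start of the episode above 0.03 m).
It also fails if it takes over 59 s, if anything falls off the work surface, if the arm or the gripper's body presses on something with over 40 N, if the wrist force passes 120 N, or if a joint passes its speed limit or range.

ROBOT

A 6-joint arm with a two-finger parallel gripper is mounted at the origin on the work surface. World frame = base frame: x ahead of the robot, y to its left, z up, the work surface at z = 0. Lengths are in m, angles in rad, forces in N, time in s.
With the tool pointing down it reaches from about 0.4 to 0.825 m from the base axis. Payload 7 kg.
Tool frame: the origin (TCP) lies on the centre line of the jaws, within the pads' length; the fingertips stand 22 mm ahead of it and the grasp point (between the pads) lies 3 mm ahead of it (arm.tcp_to_tips is the distance from the TCP to the fingertips, in m); z points along the fingers, y is the line along which they close (so a half turn about z gives the same grasp; the last joint's range is limited). The gripper opens to 88 mm and grips with 3 to 60 N. Pads are 19 mm wide; open, the fingers measure 130 mm over their backs; the gripper's body (78 mm by 193 mm) begins 47 mm behind the grasp point.
Start: joints at [1.621, 0.359, 0.012, 0, -1.224, -0.288], TCP at [0.159, 0.656, 0.249] pointing down, gripper open.
Joint ranges: [-3.07, 3.07], [-1.43, 2.12], [-1.02, 1.25], [-3.03, 1.67], [-3.05, -0], [-3.03, 3.03]. Speed limits (rad/s): [2.39, 2.39, 3.01, 3.14, 3.14, 3.14].

INTERFACE

Orientations are given as [roll, pitch, yaw] about the fixed x, y, z axes, in that order (R = Rz(yaw) Ry(pitch) Rx(roll)).
In Python, from station import arm gives the robot as it stands.
- The arm moves only by the tool jog_arm, never from a script. Its argument "targets" is a list of rows, each an object of numbers: "dx", "dy", "dz": the shift along the tool's x, y, z in mm; "rx", "ry", "rz": the turn, a rotation vector about the tool's x, y, z in rad; "gripper": the closure, from 0 (fully open) to 1 (shut). In form: [{"dx": .., "dy": .., "dz": .., "rx": .., "ry": .., "rz": .., "gripper": ..}, ...]. A call has exactly 8 rows; each row is the pose to reach, as a shift and turn from the pose commanded when the call began, along the tool's axes at that moment; what a row does not reach only later rows make up. A row lasts 1/12 s, in which the tool goes at most 41.7 mm and 7.16 degrees, less where a joint would pass 70% of its speed; a pose out of reach is approached as far as the arm can. A call with a gripper value outside its range is refused whole. The fingers move at their own pace and stop on an object; "force" is the grip in N (left out, the last holds). Time passes only in rows, so rows that repeat a pose let the fingers close, or fill a call up. It gives the time, the measured TCP pose, the force, the opening and the grip force at its end, in the units of the state.
- arm.get_state(): the state, without advancing time (a new reading comes with each control period).
- arm.grab_frame(name): name is "scene" or "top" or "wrist"; returns a dict with "frame" (384x512x3 uint8, red, green, blue), "z_map" (384x512 float32, m along the optical axis (not along the pixel's ray), 0 where there is no reading), "fx", "fy", "cx", "cy" (pixels), "view" (4x4, takes a point from world to camera coordinates). Camera axes: x right, y down, z forward; pixel columns grow to the right and rows downward; lengths in m; the calibration is good to about 2 mm. A picture is of the moment at which its call begins.
- arm.job_done(): hands the job in; it is judged then, once.
The state is a dict: "t": time; "q": joint angles; "qd": joint speeds; "joint_efforts": joint torques, N m; "eef_pos": TCP position; "ee_rot": TCP orientation; "force": force on the tool from outside, world axes, zero at the start; "moment": the same for the moment, N m; "width": finger opening in m; "gripper_force": force on a finger pad.
Only numpy, scipy, OpenCV 4.12 (cv2) and the standard library are available. Lean on these libraries where they do the work, as an engineer would, in place of code of your own. Each camera call takes 0.05 s, during which the arm holds its last target. There are 200 camera calls.

## Working session

There is one attempt and no reset: what is moved stays moved. The work goes in short steps, Python scripts to look and compute and a tool call to move; the robot and the scene stay as the last step left them, time stands still between calls to the robot, and variables do not carry over. Pictures are saved under pics/ and viewed, at most 10 in all, crops included, and the job is handed in when it is done.

Besides the shell and the picture viewer there is one more tool, called after "Emit:" by a JSON object that holds its "name" and its "arguments", one argument or row to a line. jog_arm: Moves the arm, as the interface text tells. Its arguments: {"type":"object","properties":{"targets":{"type":"array","items":{"type":"object","properties":{"dx":{"type":"number"},"dy":{"type":"number"},"dz":{"type":"number"},"rx":{"type":"number"},"ry":{"type":"number"},"rz":{"type":"number"},"gripper":{"type":"number"}}}},"force":{"type":"number"}},"required":["targets"]}

```bash
ls; mkdir -p pics; python3 - <<'E'
from station import arm
import cv2,numpy as np,pickle
s=arm.get_state();print({k:np.round(v,3) for k,v in s.items()})
for n in("scene","top"):
    f=arm.grab_frame(n);pickle.dump(f,open(f"{n}0.pkl","wb"))
    print(n,f["fx"],f["cx"],f["cy"],np.round(f["view"],3).tolist())
    cv2.imwrite(f"pics/{n}0.png",cv2.resize(f["frame"][:,:,::-1],(800,600),interpolation=cv2.INTER_CUBIC))
E
```

```text
pics
{'t': np.float64(0.0), 'q': array([ 1.621,  0.359,  0.011, -0.   , -1.224, -0.288]), 'qd': array([-0.001, -0.   , -0.001,  0.   , -0.001,  0.   ]), 'joint_efforts': array([ 1.0000e-03, -5.8271e+01,  2.9305e+01,  6.9970e+00,  7.0000e-03,
       -0.0000e+00]), 'eef_pos': array([0.159, 0.656, 0.248]), 'ee_rot': array([ 3.14 , -0.   , -0.238]), 'force': array([ 0.497,  0.342, -0.453]), 'moment': array([-0.04 , -0.022,  0.051]), 'gripper_force': np.float64(0.0), 'width': np.float64(0.088)}
scene 443.9870959829359 245.4527951039972 195.6922175747323 [[-0.844, 0.536, 0.014, 0.452], [0.295, 0.485, -0.823, -0.071], [-0.449, -0.69, -0.567, 1.643], [0.0, 0.0, 0.0, 1.0]]
top 363.56788660804534 260.3148287129194 187.08525684769785 [[-0.005, -1.0, -0.018, 0.006], [-0.999, 0.006, -0.054, 0.515], [0.054, 0.017, -0.998, 1.076], [0.0, 0.0, 0.0, 1.0]]
```

View pics/scene0.png

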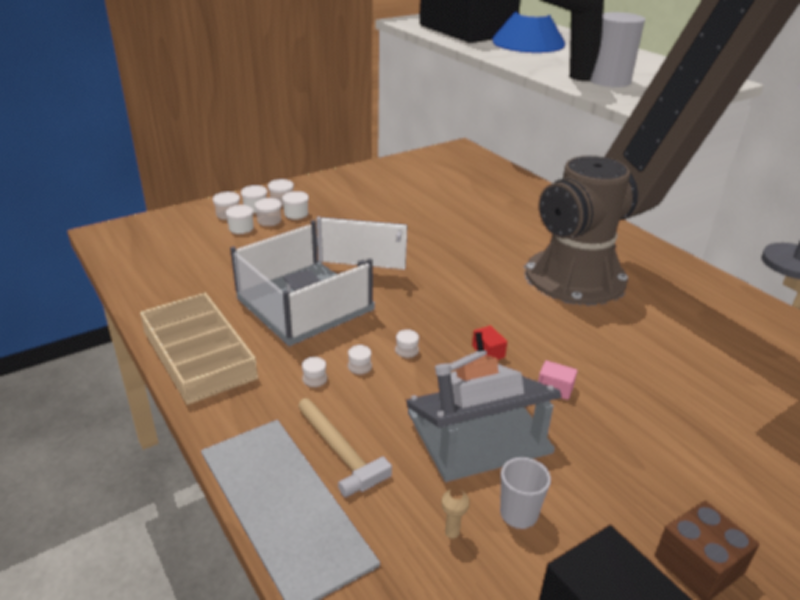

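View pics/top0.png

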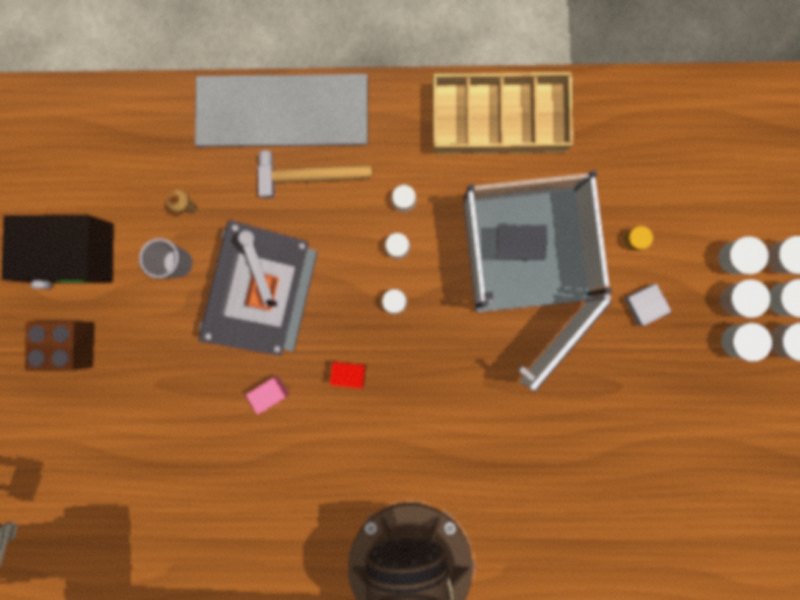

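The top view (800x600) shows the die at about (258,290), with the pivot at (245,238), the pin at (270,300) and the part at (262,291). The booth is at about (538,245), its stand at (522,242), and the door runs from the hinge at (607,295) to the free edge at (533,385). Next I'll enlarge both views.

```bash
python3 - <<'E'
import cv2,numpy as np,pickle
t=pickle.load(open("top0.pkl","rb"));s=pickle.load(open("scene0.pkl","rb"))
def crop(f,u,v,w,h,k): return cv2.resize(f["frame"][v:v+h,u:u+w,::-1],None,fx=k,fy=k,interpolation=cv2.INTER_CUBIC)
a=crop(t,120,130,100,100,4);b=crop(t,290,105,105,150,4)
print(a.shape,b.shape)
img=np.zeros((600,800,3),np.uint8);img[:400,:380]=a[:,:380];img[:600,380:800]=b
cv2.imwrite("pics/topc.png",img)
a=crop(s,255,205,110,110,4);b=crop(s,140,135,90,90,4)
img=np.zeros((440,800,3),np.uint8);img[:440,:440]=a;img[:360,440:800]=b
cv2.imwrite("pics/scenec.png",img)
E
```

```text
(400, 400, 3) (600, 420, 3)
```

View pics/topc.png

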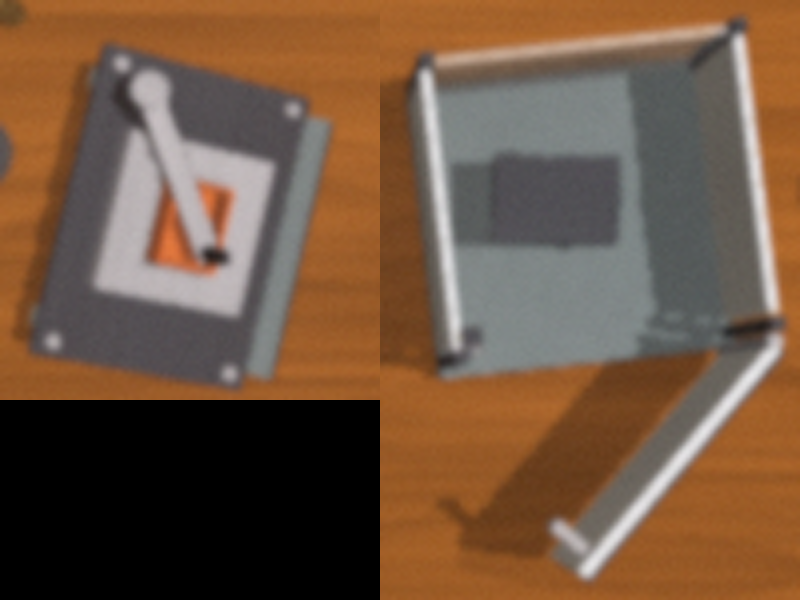

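View pics/scenec.png

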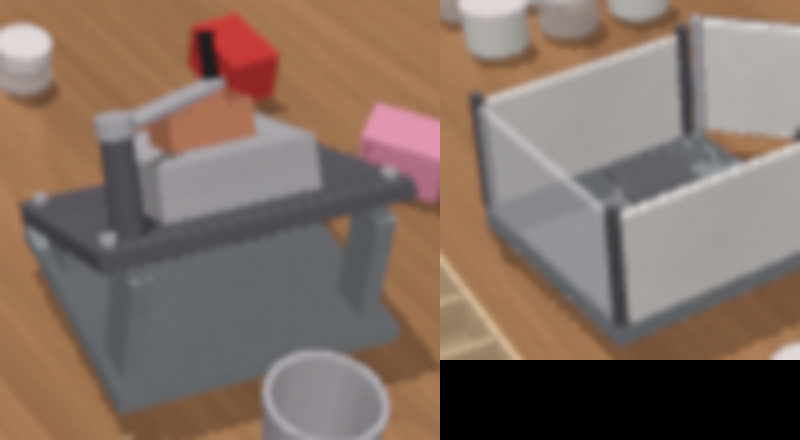

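The enlarged top view shows the die face corners at about (130,140), (275,162), (240,318) and (95,290), and the pin top near (222,257). The stand corners are (492,152), (620,155), (617,245) and (488,243), and the door edge is at (585,578). In the scene crop the pin top is at (205,33) and the bed corners are (22,207), (103,265) and (415,183). I'll fit poses from these.

```bash
cat > h.py <<'E'
import numpy as np,pickle
from scipy.optimize import least_squares
from scipy.spatial.transform import Rotation as R
def proj(f,P):
    P=np.atleast_2d(P);c=P@f["view"][:3,:3].T+f["view"][:3,3]
    return np.c_[f["fx"]*c[:,0]/c[:,2]+f["cx"],f["fy"]*c[:,1]/c[:,2]+f["cy"]]
def ray(f,uv,h):  # intersect the pixel's ray with plane z=h
    V=f["view"];d=V[:3,:3].T@[(uv[0]-f["cx"])/f["fx"],(uv[1]-f["cy"])/f["fy"],1];o=-V[:3,:3].T@V[:3,3]
    return o+d*(h-o[2])/d[2]
def dep(f,uv):
    z=np.median(f["z_map"][int(round(uv[1]))-1:int(round(uv[1]))+2,int(round(uv[0]))-1:int(round(uv[0]))+2]);V=f["view"]
    c=np.array([(uv[0]-f["cx"])/f["fx"],(uv[1]-f["cy"])/f["fy"],1])*z
    return V[:3,:3].T@(c-V[:3,3])
def Rdie(psi):
    c,s=np.cos(.5),np.sin(.5)
    return R.from_euler('z',psi).as_matrix()@np.array([[0,-1,0],[c,0,-s],[s,0,c]])
E
python3 - <<'E'
from h import *
t=pickle.load(open("top0.pkl","rb"));s=pickle.load(open("scene0.pkl","rb"))
T=lambda x,y:(120+(x+.5)/4-.5,130+(y+.5)/4-.5)
S=lambda x,y:(255+(x+.5)/4-.5,205+(y+.5)/4-.5)
B=lambda x,y:(290+(x-380+.5)/4-.5,105+(y+.5)/4-.5)
SB=lambda x,y:(140+(x-440+.5)/4-.5,135+(y+.5)/4-.5)
obs=[(t,T(105,45),(75,-110,-35)),(t,T(305,98),(-75,-110,-35)),(t,T(242,385),(-75,110,-35)),(t,T(35,350),(75,110,-35)),
(t,T(130,138),(50,-55,0)),(t,T(275,162),(-50,-55,0)),(t,T(240,318),(-50,55,0)),(t,T(95,290),(50,55,0)),
(t,T(232,185),(-20,-30,24)),(t,T(165,180),(20,-30,24)),(t,T(150,262),(20,30,24)),
(s,S(22,207),(-75,-110,-35)),(s,S(103,265),(75,-110,-35)),(s,S(415,183),(75,110,-35)),
(s,S(155,165),(50,-55,0)),(s,S(318,137),(50,55,0)),(s,S(270,113),(-50,55,0))]
def res(p,full=False):
    r=np.array([proj(f,p[:3]+Rdie(p[3])@np.array(q)/1e3)[0]-uv for f,uv,q in obs]);return r if full else r.ravel()
o=least_squares(res,[.5,.2,.112,0],loss='soft_l1');print("die",np.round(o.x,4));print(np.round(res(o.x,True),1).tolist())
d=o.x;Rd=Rdie(d[3])
po=[(t,T(222,257)),(s,S(205,33))]
h=lambda a:d[:3]+Rd@(np.array([52,-80,69])+115*np.array([np.cos(a+a0),np.sin(a+a0),0]))/1e3
a0=np.arctan2(80,-52);print("a0",a0,np.hypot(80,52))
g=lambda p:np.concatenate([proj(f,p)[0]-uv for f,uv in po])
q=least_squares(g,h(0));print("pin",q.x,q.fun,"die frame",Rd.T@(q.x-d[:3])*1e3)
L=Rd.T@(q.x-d[:3])*1e3;print("clamp",np.arctan2(L[1]+80,L[0]-52)-a0)
c=[ray(t,B(*x),.07) for x in((492,152),(620,155),(617,245),(488,243))]
print("stand",np.mean(c,0),"yaw",[np.arctan2(*(c[i]-c[j])[[1,0]])-np.pi/2 for i,j in((0,1),(3,2))], np.linalg.norm(c[0]-c[1]),np.linalg.norm(c[1]-c[2]),"depth",dep(t,B(555,200)))
for n,x in zip(("bl","br","fl","fr"),((425,62),(738,25),(452,360),(768,325))):print(n,ray(t,B(*x),.13))
print("hinge",ray(t,B(778,345),.132),"edge",ray(t,B(585,578),.132))
print(dep(s,SB(640,175)))
for n,x in dict(j0=(403,197),j1=(397,245),j2=(394,301)).items(): print(n,ray(t,np.array(x)/1.5625,.036))
E
```

```text
die [ 0.515   0.2606  0.1084 -0.2181]
[[-0.5, -0.4], [0.9, 0.0], [0.0, 1.6], [-1.3, 1.6], [0.2, -2.2], [-0.6, 0.4], [-0.5, -0.4], [-0.4, -0.3], [-0.0, 1.2], [2.2, -0.9], [0.9, 0.5], [-0.7, 0.2], [-0.1, -1.4], [0.8, -0.7], [1.3, 2.7], [-0.5, 0.4], [-6.3, 0.3]]
a0 2.14717154738608 95.4148835350125
pin [0.4902244  0.22123555 0.16437644] [-0.1001561   0.1307563  -0.1688931   0.00714942] die frame [-11.62143619  15.64524015  70.09485699]
clamp 0.010598426878157152
stand [ 0.60422331 -0.20624956  0.07      ] yaw [np.float64(-0.031843570932192033), np.float64(-0.022654971838380167)] 0.09096434961984355 0.06447643890012815 depth [ 0.60351654 -0.20712283  0.06826389]
bl [ 0.68910375 -0.10976236  0.13      ]
br [ 0.71235065 -0.32038908  0.13      ]
fl [ 0.48781104 -0.12552918  0.13      ]
fr [ 0.50993613 -0.33569042  0.13      ]
hinge [ 0.49649236 -0.34131644  0.132     ] edge [ 0.34343168 -0.21110807  0.132     ]
[ 0.6145477  -0.22614115  0.07078314]
j0 [0.69494288 0.00848882 0.036     ]
j1 [0.60341782 0.02025322 0.036     ]
j2 [0.49760566 0.02632737 0.036     ]
```

```bash
cat >> h.py <<'E'
DIE=np.array([.515,.2606,.112]);PSI=-.218
def toolR(die=True,yaw=0):
    if die:
        r=Rdie(PSI);return np.c_[-r[:,1],-r[:,0],-r[:,2]]
    return R.from_euler('xyz',[np.pi,0,yaw]).as_matrix()
def diepos(x,y,z): return DIE+Rdie(PSI)@np.array([x,y,z])/1e3   # TCP at die coords mm
def delta(st,p,Rt):
    Rc=R.from_euler('xyz',st["ee_rot"]).as_matrix()
    d=Rc.T@(np.array(p)-st["eef_pos"])*1e3;rv=R.from_matrix(Rc.T@Rt).as_rotvec()
    print("t %.2f"%st["t"],"d",np.round(d,1),"rv",np.round(rv,4),"|d| %.0f rot %.0fdeg"%(np.linalg.norm(d),np.degrees(np.linalg.norm(rv))));return d,rv
E
python3 - <<'E'
from h import *
from station import arm
delta(arm.get_state(),diepos(-11,16,150),toolR());print(diepos(-11,16,150))
E
```

```text
t 0.10 d [424.7 381.8  10. ] rv [ 0.5014 -0.0051 -0.0195] |d| 571 rot 29deg
[0.48173754 0.18442374 0.2383637 ]
```

Emit:
{"name": "jog_arm", "arguments": {
  "targets": [
    {"dx": 40, "dy": 25, "dz": -10, "gripper": 0},
    {"dx": 75, "dy": 55, "dz": -20, "gripper": 0.4},
    {"dx": 110, "dy": 85, "dz": -30, "gripper": 0.4},
    {"dx": 140, "dy": 115, "dz": -40, "rx": 0.1, "gripper": 0.4},
    {"dx": 170, "dy": 145, "dz": -40, "rx": 0.2, "gripper": 0.4},
    {"dx": 200, "dy": 175, "dz": -40, "rx": 0.3, "gripper": 0.4},
    {"dx": 230, "dy": 205, "dz": -40, "rx": 0.4, "gripper": 0.4},
    {"dx": 255, "dy": 230, "dz": -40, "rx": 0.5, "gripper": 0.4}
  ]
}}

```text
invalid input at $.targets[0]: expected keys dx, dy, dz, rx, ry, rz, gripper
```

```bash
python3 - <<'E'
from h import *
from station import arm
s=arm.get_state();print(s["q"],s["eef_pos"],s["width"]);delta(s,diepos(-11,16,150),toolR())
E
```

```text
[ 1.62108538e+00  3.59307916e-01  1.11570855e-02 -2.86099606e-04
 -1.22408756e+00 -2.88119008e-01] [0.15894894 0.65561158 0.24772802] 0.08733322172803053
t 0.10 d [424.7 381.8  10. ] rv [ 0.5014 -0.0051 -0.0195] |d| 571 rot 29deg
```

All keys are required in every row.

Emit:
{"name": "jog_arm", "arguments": {
  "targets": [
    {"dx": 30, "dy": 25, "dz": -10, "rx": 0, "ry": 0, "rz": 0, "gripper": 0.4},
    {"dx": 60, "dy": 50, "dz": -20, "rx": 0, "ry": 0, "rz": 0, "gripper": 0.4},
    {"dx": 90, "dy": 75, "dz": -30, "rx": 0, "ry": 0, "rz": 0, "gripper": 0.4},
    {"dx": 120, "dy": 105, "dz": -40, "rx": 0.1, "ry": 0, "rz": 0, "gripper": 0.4},
    {"dx": 150, "dy": 130, "dz": -40, "rx": 0.2, "ry": 0, "rz": 0, "gripper": 0.4},
    {"dx": 180, "dy": 155, "dz": -40, "rx": 0.3, "ry": 0, "rz": 0, "gripper": 0.4},
    {"dx": 210, "dy": 185, "dz": -40, "rx": 0.4, "ry": 0, "rz": 0, "gripper": 0.4},
    {"dx": 240, "dy": 210, "dz": -40, "rx": 0.5, "ry": 0, "rz": -0.02, "gripper": 0.4}
  ]
}}

```text
t: 0.77
eef_pos: [0.341, 0.3945, 0.2885]
ee_rot: [-2.644, -0.006, -0.219]
force: [1.1, -0.5, -1.3]
width: 0.0527
gripper_force: 0.0
```

```bash
python3 - <<'E'
from h import *
from station import arm
s=arm.get_state();print(s["q"],s["eef_pos"],s["width"]);delta(s,diepos(-11,16,150),toolR())
E
```

```text
[ 1.17413198 -0.15849547 -0.53333825 -0.12249079 -0.70748071  0.25209016] [0.34097401 0.39449181 0.28852672] 0.05273654971838222
t 0.77 d [182.8 177.7 -38.3] rv [ 0.002  -0.0056  0.0015] |d| 258 rot 0deg
```

Emit:
{"name": "jog_arm", "arguments": {
  "targets": [
    {"dx": 28, "dy": 25, "dz": -5, "rx": 0, "ry": 0, "rz": 0, "gripper": 0.4},
    {"dx": 56, "dy": 50, "dz": -10, "rx": 0, "ry": 0, "rz": 0, "gripper": 0.4},
    {"dx": 83, "dy": 75, "dz": -15, "rx": 0, "ry": 0, "rz": 0, "gripper": 0.4},
    {"dx": 110, "dy": 105, "dz": -20, "rx": 0, "ry": 0, "rz": 0, "gripper": 0.4},
    {"dx": 136, "dy": 130, "dz": -27, "rx": 0, "ry": -0.005, "rz": 0, "gripper": 0.4},
    {"dx": 160, "dy": 155, "dz": -33, "rx": 0, "ry": -0.005, "rz": 0, "gripper": 0.4},
    {"dx": 183, "dy": 178, "dz": -38, "rx": 0, "ry": -0.005, "rz": 0, "gripper": 0.4},
    {"dx": 183, "dy": 178, "dz": -38, "rx": 0, "ry": -0.005, "rz": 0, "gripper": 0.4}
  ]
}}

```text
t: 1.43
eef_pos: [0.4842, 0.1825, 0.2364]
ee_rot: [-2.651, 0.002, -0.222]
force: [0.2, 0.3, 0.6]
width: 0.0522
gripper_force: 0.0
```

```bash
python3 - <<'E'
from h import *
from station import arm
import cv2
f=arm.grab_frame("wrist");pickle.dump(f,open("w1.pkl","wb"));cv2.imwrite("pics/w1.png",cv2.resize(f["frame"][:,:,::-1],(800,600),interpolation=cv2.INTER_CUBIC))
s=arm.get_state();print(s["q"],s["width"]);delta(s,diepos(-11,16,150),toolR())
for n,q in dict(pin=(-11.6,15.6,69),c1=(50,-55,0),c2=(-50,-55,0),c3=(-50,55,0),c4=(50,55,0),p1=(20,-30,24),p2=(-20,-30,24),p3=(-20,30,24),p4=(20,30,24),hinge=(52,-80,35)).items(): print(n,proj(f,diepos(*q))[0]*1.5625)
E
```

```text
[ 0.43501472  0.02211061 -0.34575911 -0.47998937 -0.94696475  1.14614877] 0.052554866989301056
t 1.48 d [-1.6 -0.6 -1.3] rv [ 0.009   0.0004 -0.0055] |d| 2 rot 1deg
pin [394.66255948 326.20396964]
c1 [289.26008904 174.48067502]
c2 [458.90525703 173.45403449]
c3 [453.98968758 346.89777941]
c4 [301.3729974  348.24276575]
p1 [337.15895856 221.79515833]
p2 [409.24489569 221.30437884]
p3 [409.28157748 323.39845159]
p4 [341.57311641 323.96941493]
hinge [266.32626139 124.65506765]
```

View pics/w1.png

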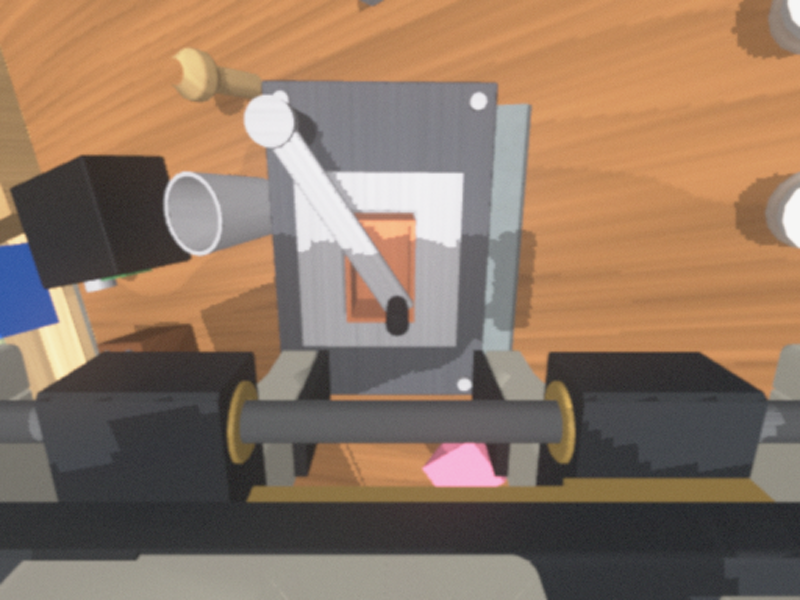

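The wrist view shows the die face corners at about (296,172), (463,173), (458,346) and (303,346). The rim's right corners are (415,213) and (415,322), and the pin top is at (397,325). That is 3–5 px right of prediction, so I'll refit.

```bash
python3 - <<'E'
from h import *
from station import arm
t=pickle.load(open("top0.pkl","rb"));w=pickle.load(open("w1.pkl","rb"));s=pickle.load(open("scene0.pkl","rb"))
T=lambda x,y:(120+(x+.5)/4-.5,130+(y+.5)/4-.5)
W=lambda x,y:((x+.5)/1.5625-.5,(y+.5)/1.5625-.5)
S=lambda x,y:(255+(x+.5)/4-.5,205+(y+.5)/4-.5)
obs=[(t,T(105,45),(75,-110,-35)),(t,T(305,98),(-75,-110,-35)),(t,T(242,385),(-75,110,-35)),(t,T(35,350),(75,110,-35)),
(t,T(275,162),(-50,-55,0)),(t,T(240,318),(-50,55,0)),(t,T(95,290),(50,55,0)),
(s,S(22,207),(-75,-110,-35)),(s,S(103,265),(75,-110,-35)),(s,S(415,183),(75,110,-35)),(s,S(318,137),(50,55,0)),
(w,W(296,172),(50,-55,0)),(w,W(463,173),(-50,-55,0)),(w,W(458,346),(-50,55,0)),(w,W(303,347),(50,55,0)),(w,W(415,322),(-20,30,24)),(w,W(346,322),(20,30,24)),
(w,W(263,82),(75,-110,-35)),(w,W(496,82),(-75,-110,-35))]
def res(p,full=False):
    r=np.array([proj(f,p[:3]+Rdie(p[3])@np.array(q)/1e3)[0]-uv for f,uv,q in obs]);return r if full else r.ravel()
o=least_squares(res,[.5,.2,.112,0],loss='soft_l1');d=o.x;print(np.round(d,4));print(np.round(res(d,True),1).tolist())
po=[(t,T(222,257)),(s,S(205,33)),(w,W(397,326))]
q=least_squares(lambda p:np.concatenate([proj(f,p)[0]-uv for f,uv in po]),d[:3]);L=Rdie(d[3]).T@(q.x-d[:3])*1e3
print("pin",q.x,np.round(q.fun,1),L,np.hypot(L[0]-52,L[1]+80),np.arctan2(L[1]+80,L[0]-52)-2.1472)
E
```

```text
[ 0.5152  0.2598  0.108  -0.221 ]
[[-0.1, -0.5], [1.3, 0.0], [0.2, 1.5], [-1.1, 1.4], [-0.2, 0.4], [-0.3, -0.5], [-0.0, -0.4], [-1.0, 0.1], [-0.6, -1.5], [0.4, -0.6], [-0.8, 0.5], [-0.5, 1.1], [0.1, 0.1], [-0.4, -0.7], [2.1, -0.7], [-0.9, -0.4], [0.4, -0.1], [-1.0, 0.5], [1.1, 0.2]]
pin [0.49012524 0.22161252 0.16510971] [-0.3  0.2 -0.  -0.2  0.1 -0.1] [-10.1173161   16.09586181  70.63717072] 114.4245411496674 -0.0025563927488243543
```

```bash
echo 'DIE=np.array([.5151,.2600,.1095]);PSI=-.22' >> h.py; python3 - <<'E'
from h import *
from station import arm
delta(arm.get_state(),diepos(-10.5,16,65),toolR())
E
```

```text
t 1.48 d [-1.4 -0.2 85.6] rv [ 0.009   0.0014 -0.0037] |d| 86 rot 1deg
```

Emit:
{"name": "jog_arm", "arguments": {
  "targets": [
    {"dx": -1, "dy": 0, "dz": 25, "rx": 0.009, "ry": 0, "rz": 0, "gripper": 0.4},
    {"dx": -1, "dy": 0, "dz": 50, "rx": 0.009, "ry": 0, "rz": 0, "gripper": 0.4},
    {"dx": -1, "dy": 0, "dz": 72, "rx": 0.009, "ry": 0, "rz": 0, "gripper": 0.4},
    {"dx": -1, "dy": 0, "dz": 85, "rx": 0.009, "ry": 0, "rz": 0, "gripper": 0.4},
    {"dx": -1, "dy": 0, "dz": 85, "rx": 0.009, "ry": 0, "rz": 0, "gripper": 0.4},
    {"dx": -1, "dy": 0, "dz": 85, "rx": 0.009, "ry": 0, "rz": 0, "gripper": 0.9},
    {"dx": -1, "dy": 0, "dz": 85, "rx": 0.009, "ry": 0, "rz": 0, "gripper": 0.95},
    {"dx": -1, "dy": 0, "dz": 85, "rx": 0.009, "ry": 0, "rz": 0, "gripper": 1}
  ],
  "force": 8
}}

```text
t: 2.15
eef_pos: [0.49, 0.2268, 0.1649]
ee_rot: [-2.639, -0.001, -0.217]
force: [-0.4, 0.0, -0.0]
width: 0.038
gripper_force: 0.0
```

```bash
python3 - <<'E'
from h import *
from station import arm
s=arm.get_state();print(s["width"],s["gripper_force"]);delta(s,diepos(-10.5,16,65),toolR())
for a in np.linspace(.15,1.2,8):
    p=(52+115*np.cos(2.147+a),-80+115*np.sin(2.147+a));print(round(a,2),np.round([-(p[1]-16.4),-(p[0]+10.6)],0))
E
```

```text
0.03800060137700771 0.0
t 2.15 d [1.3 3.8 1.8] rv [-0.0029  0.0008  0.0033] |d| 4 rot 0deg
0.15 [10. 14.]
0.3 [23. 26.]
0.45 [37. 36.]
0.6 [52. 44.]
0.75 [69. 49.]
0.9 [86. 52.]
1.05 [103.  52.]
1.2 [120.  50.]
```

Emit:
{"name": "jog_arm", "arguments": {
  "targets": [
    {"dx": 1, "dy": 3.5, "dz": 1, "rx": 0, "ry": 0, "rz": 0, "gripper": 1},
    {"dx": 1, "dy": 3.5, "dz": 1, "rx": 0, "ry": 0, "rz": 0, "gripper": 1},
    {"dx": 1, "dy": 3.5, "dz": 1, "rx": 0, "ry": 0, "rz": 0, "gripper": 1},
    {"dx": 1, "dy": 3.5, "dz": 1, "rx": 0, "ry": 0, "rz": 0, "gripper": 1},
    {"dx": 1, "dy": 3.5, "dz": 1, "rx": 0, "ry": 0, "rz": 0, "gripper": 1},
    {"dx": 1, "dy": 3.5, "dz": 1, "rx": 0, "ry": 0, "rz": 0, "gripper": 1},
    {"dx": 1, "dy": 3.5, "dz": 1, "rx": 0, "ry": 0, "rz": 0, "gripper": 1},
    {"dx": 1, "dy": 3.5, "dz": 1, "rx": 0, "ry": 0, "rz": 0, "gripper": 1}
  ],
  "force": 8
}}

```text
t: 2.82
eef_pos: [0.4902, 0.2238, 0.1612]
ee_rot: [-2.64, 0.0, -0.217]
force: [0.2, -2.7, 3.7]
width: 0.012
gripper_force: 8.0
```

```bash
python3 - <<'E'
from h import *
from station import arm
s=arm.get_state();print(s["width"],s["gripper_force"],s["force"]);delta(s,diepos(-10.5,16,65),toolR())
E
```

```text
0.01196059948262257 8.001438081264496 [ 0.19048177 -2.712432    3.67101372]
t 2.82 d [ 0.4 -0.5 -0.1] rv [-0.0018  0.0017  0.0024] |d| 1 rot 0deg
```

Emit:
{"name": "jog_arm", "arguments": {
  "targets": [
    {"dx": 10, "dy": 14, "dz": 0, "rx": 0, "ry": 0, "rz": 0, "gripper": 1},
    {"dx": 23, "dy": 26, "dz": 0, "rx": 0, "ry": 0, "rz": 0, "gripper": 1},
    {"dx": 37, "dy": 36, "dz": 0, "rx": 0, "ry": 0, "rz": 0, "gripper": 1},
    {"dx": 52, "dy": 44, "dz": 0, "rx": 0, "ry": 0, "rz": 0, "gripper": 1},
    {"dx": 69, "dy": 49, "dz": 0, "rx": 0, "ry": 0, "rz": 0, "gripper": 1},
    {"dx": 86, "dy": 52, "dz": 0, "rx": 0, "ry": 0, "rz": 0, "gripper": 1},
    {"dx": 103, "dy": 52, "dz": 0, "rx": 0, "ry": 0, "rz": 0, "gripper": 1},
    {"dx": 120, "dy": 50, "dz": 0, "rx": 0, "ry": 0, "rz": 0, "gripper": 1}
  ]
}}

```text
t: 3.48
eef_pos: [0.5986, 0.1557, 0.1375]
ee_rot: [-2.638, 0.001, -0.217]
force: [-3.1, 8.7, 10.8]
width: 0.0116
gripper_force: 8.0
```

```bash
python3 - <<'E'
from h import *
from station import arm
s=arm.get_state();print(s["width"],s["gripper_force"],s["force"]);delta(s,diepos(-60,-103,65),toolR())
delta(s,diepos(-60,-103,125),toolR())
E
```

```text
0.011632184374160885 8.00148792564869 [-3.05500105  8.65740926 10.84278334]
t 3.48 d [-1.3  0.1 -0.4] rv [-0.0035  0.0021  0.002 ] |d| 1 rot 0deg
t 3.48 d [ -1.4  -0.1 -60.4] rv [-0.0035  0.0021  0.002 ] |d| 60 rot 0deg
```

Still gripped, at about 1.2 rad. Next I open, then retreat along the tool axis.

Emit:
{"name": "jog_arm", "arguments": {
  "targets": [
    {"dx": 0, "dy": 0, "dz": 0, "rx": 0, "ry": 0, "rz": 0, "gripper": 0.5},
    {"dx": 0, "dy": 0, "dz": 0, "rx": 0, "ry": 0, "rz": 0, "gripper": 0.3},
    {"dx": 0, "dy": 0, "dz": 0, "rx": 0, "ry": 0, "rz": 0, "gripper": 0.2},
    {"dx": 0, "dy": 0, "dz": 0, "rx": 0, "ry": 0, "rz": 0, "gripper": 0.2},
    {"dx": 0, "dy": 0, "dz": -20, "rx": 0, "ry": 0, "rz": 0, "gripper": 0.2},
    {"dx": 0, "dy": 0, "dz": -45, "rx": 0, "ry": 0, "rz": 0, "gripper": 0.2},
    {"dx": 0, "dy": 0, "dz": -70, "rx": 0, "ry": 0, "rz": 0, "gripper": 0.2},
    {"dx": 0, "dy": 0, "dz": -85, "rx": 0, "ry": 0, "rz": 0, "gripper": 0.2}
  ]
}}

```text
t: 4.15
eef_pos: [0.5886, 0.1145, 0.2135]
ee_rot: [-2.64, -0.001, -0.217]
force: [1.0, 0.5, 0.0]
width: 0.0595
gripper_force: 0.0
```

```bash
python3 - <<'E'
from h import *
from station import arm
s=arm.get_state();print(s["width"],s["force"]);delta(s,diepos(0,0,140),toolR())
E
```

```text
0.05953043790331098 [1.02520129 0.50989706 0.00215727]
t 4.15 d [-103.3  -61.    11.9] rv [-0.0018  0.0007  0.0035] |d| 121 rot 0deg
```

Emit:
{"name": "jog_arm", "arguments": {
  "targets": [
    {"dx": -25, "dy": -15, "dz": 0, "rx": 0, "ry": 0, "rz": 0, "gripper": 0.1},
    {"dx": -50, "dy": -30, "dz": 0, "rx": 0, "ry": 0, "rz": 0, "gripper": 0.1},
    {"dx": -75, "dy": -45, "dz": 5, "rx": 0, "ry": 0, "rz": 0, "gripper": 0.1},
    {"dx": -103, "dy": -61, "dz": 12, "rx": 0, "ry": 0, "rz": 0, "gripper": 0.1},
    {"dx": -103, "dy": -61, "dz": 12, "rx": 0, "ry": 0, "rz": 0, "gripper": 0.1},
    {"dx": -103, "dy": -61, "dz": 12, "rx": 0, "ry": 0, "rz": 0, "gripper": 0.1},
    {"dx": -103, "dy": -61, "dz": 12, "rx": 0, "ry": 0, "rz": 0, "gripper": 0.1},
    {"dx": -103, "dy": -61, "dz": 12, "rx": 0, "ry": 0, "rz": 0, "gripper": 0.1}
  ]
}}

```text
t: 4.82
eef_pos: [0.5014, 0.195, 0.2301]
ee_rot: [-2.64, 0.001, -0.217]
force: [0.1, 0.1, -0.6]
width: 0.0787
gripper_force: 0.0
```

```bash
python3 - <<'E'
from h import *
from station import arm
import cv2
f=arm.grab_frame("wrist");pickle.dump(f,open("w2.pkl","wb"));cv2.imwrite("pics/w2.png",cv2.resize(f["frame"][70:270,120:387,::-1],(801,600),interpolation=cv2.INTER_CUBIC)[:,:800])
s=arm.get_state();print(s["width"]);delta(s,diepos(0,0,140),toolR())
for n,q in dict(pin=(-60,-103,69),p1=(20,-30,24),p2=(-20,-30,24),p3=(-20,30,24),p4=(20,30,24),c1=(50,-55,0),c2=(-50,-55,0)).items(): print(n,(proj(f,diepos(*q))[0]-[120,70])*3)
E
```

```text
0.07870941340806473
t 4.87 d [-1.  -0.7 -2.4] rv [-0.0013  0.0021  0.0013] |d| 3 rot 0deg
pin [690.3349024  -35.64924645]
p1 [334.65661654 268.85131828]
p2 [476.82740668 269.05294296]
p3 [472.34695782 466.76253818]
p4 [339.08165437 466.52914182]
c1 [239.14763328 171.64425817]
c2 [573.26377228 172.06342104]
```

View pics/w2.png

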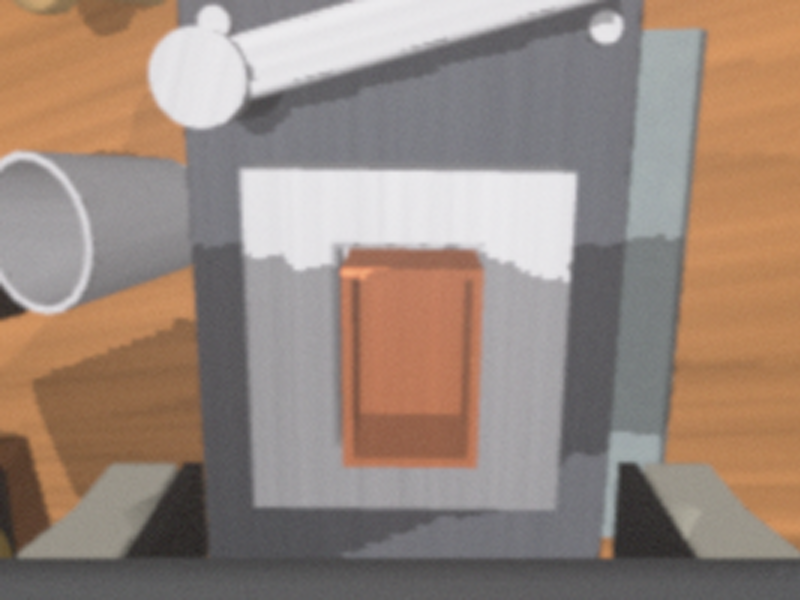

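The wrist crop shows the rim corners at (341,267), (483,267), (476,467) and (343,467), and the bar is well clear. The offset is about 1.4 mm toward die -x. Descending now.

Emit:
{"name": "jog_arm", "arguments": {
  "targets": [
    {"dx": -1, "dy": 1, "dz": 25, "rx": 0, "ry": 0, "rz": 0, "gripper": 0.1},
    {"dx": -1, "dy": 1, "dz": 50, "rx": 0, "ry": 0, "rz": 0, "gripper": 0.1},
    {"dx": -1, "dy": 1, "dz": 70, "rx": 0, "ry": 0, "rz": 0, "gripper": 0.1},
    {"dx": -1, "dy": 1, "dz": 82, "rx": 0, "ry": 0, "rz": 0, "gripper": 0.1},
    {"dx": -1, "dy": 1, "dz": 90, "rx": 0, "ry": 0, "rz": 0, "gripper": 0.1},
    {"dx": -1, "dy": 1, "dz": 95, "rx": 0, "ry": 0, "rz": 0, "gripper": 0.1},
    {"dx": -1, "dy": 1, "dz": 95, "rx": 0, "ry": 0, "rz": 0, "gripper": 0.1},
    {"dx": -1, "dy": 1, "dz": 95, "rx": 0, "ry": 0, "rz": 0, "gripper": 0.1}
  ]
}}

```text
t: 5.53
eef_pos: [0.5102, 0.2391, 0.1469]
ee_rot: [-2.64, 0.0, -0.217]
force: [-0.0, -0.2, 0.5]
width: 0.079
gripper_force: 0.0
```

```bash
python3 - <<'E'
from h import *
from station import arm
s=arm.get_state();print(s["width"],s["force"]);delta(s,diepos(-1.3,0,26),toolR())
E
```

```text
0.07904222779336002 [-0.00281718 -0.24900153  0.45923262]
t 5.53 d [ 0.3  0.4 17.1] rv [-0.0019  0.0017  0.0023] |d| 17 rot 0deg
```

Emit:
{"name": "jog_arm", "arguments": {
  "targets": [
    {"dx": 0, "dy": 0, "dz": 8, "rx": 0, "ry": 0, "rz": 0, "gripper": 0.1},
    {"dx": 0, "dy": 0, "dz": 14, "rx": 0, "ry": 0, "rz": 0, "gripper": 0.3},
    {"dx": 0, "dy": 0, "dz": 17, "rx": 0, "ry": 0, "rz": 0, "gripper": 0.5},
    {"dx": 0, "dy": 0, "dz": 17, "rx": 0, "ry": 0, "rz": 0, "gripper": 0.9},
    {"dx": 0, "dy": 0, "dz": 17, "rx": 0, "ry": 0, "rz": 0, "gripper": 0.9},
    {"dx": 0, "dy": 0, "dz": 17, "rx": 0, "ry": 0, "rz": 0, "gripper": 0.9},
    {"dx": 0, "dy": 0, "dz": 17, "rx": 0, "ry": 0, "rz": 0, "gripper": 0.9},
    {"dx": 0, "dy": 0, "dz": 17, "rx": 0, "ry": 0, "rz": 0, "gripper": 0.9}
  ],
  "force": 20
}}

```text
t: 6.2
eef_pos: [0.5117, 0.2475, 0.132]
ee_rot: [-2.639, 0.0, -0.217]
force: [1.2, -1.1, -2.2]
width: 0.0398
gripper_force: 19.9
```

```bash
python3 - <<'E'
from h import *
from station import arm
s=arm.get_state();print(s["width"],s["force"],s["gripper_force"]);delta(s,diepos(-1.3,0,26),toolR())
E
```

```text
0.039843473047458715 [ 1.23647706 -1.07833561 -2.19387717] 19.947901368141174
t 6.20 d [ 0.6  0.8 -0.1] rv [-0.0025  0.0016  0.0023] |d| 1 rot 0deg
```

Emit:
{"name": "jog_arm", "arguments": {
  "targets": [
    {"dx": 0, "dy": 0, "dz": -5, "rx": 0, "ry": 0, "rz": 0, "gripper": 0.9},
    {"dx": 0, "dy": 0, "dz": -12, "rx": 0, "ry": 0, "rz": 0, "gripper": 0.9},
    {"dx": 0, "dy": 0, "dz": -22, "rx": 0, "ry": 0, "rz": 0, "gripper": 0.9},
    {"dx": 0, "dy": 0, "dz": -36, "rx": 0, "ry": 0, "rz": 0, "gripper": 0.9},
    {"dx": 0, "dy": 0, "dz": -54, "rx": 0, "ry": 0, "rz": 0, "gripper": 0.9},
    {"dx": 0, "dy": 0, "dz": -74, "rx": 0, "ry": 0, "rz": 0, "gripper": 0.9},
    {"dx": 0, "dy": 0, "dz": -95, "rx": 0, "ry": 0, "rz": 0, "gripper": 0.9},
    {"dx": 0, "dy": 0, "dz": -115, "rx": 0, "ry": 0, "rz": 0, "gripper": 0.9}
  ]
}}

```text
t: 6.87
eef_pos: [0.4989, 0.1918, 0.2337]
ee_rot: [-2.641, 0.001, -0.217]
force: [0.7, 0.6, -1.0]
width: 0.0396
gripper_force: 19.9
```

```bash
python3 - <<'E'
from h import *
from station import arm
s=arm.get_state();print(s["width"],s["force"],s["gripper_force"]);
d,rv=delta(s,[.604,-.206,.25],toolR(False,-np.pi/2-.03))
# intermediate: halfway
print(R.from_euler('xyz',s["ee_rot"]).as_matrix().round(2).tolist())
E
```

```text
0.03955374981963169 [ 0.68258147  0.60842526 -0.97625268] 19.94834393262863
t 6.87 d [ 188.3  313.  -190.1] rv [-0.4169  0.3466  1.3527] |d| 412 rot 83deg
[[0.98, -0.19, 0.1], [-0.22, -0.86, 0.47], [-0.0, -0.48, -0.88]]
```

Emit:
{"name": "jog_arm", "arguments": {
  "targets": [
    {"dx": 12, "dy": 20, "dz": -20, "rx": -0.03, "ry": 0.025, "rz": 0.1, "gripper": 0.9},
    {"dx": 28, "dy": 46, "dz": -35, "rx": -0.06, "ry": 0.05, "rz": 0.2, "gripper": 0.9},
    {"dx": 44, "dy": 73, "dz": -52, "rx": -0.095, "ry": 0.08, "rz": 0.31, "gripper": 0.9},
    {"dx": 60, "dy": 100, "dz": -70, "rx": -0.13, "ry": 0.108, "rz": 0.42, "gripper": 0.9},
    {"dx": 76, "dy": 126, "dz": -87, "rx": -0.163, "ry": 0.135, "rz": 0.53, "gripper": 0.9},
    {"dx": 92, "dy": 153, "dz": -104, "rx": -0.197, "ry": 0.164, "rz": 0.64, "gripper": 0.9},
    {"dx": 108, "dy": 180, "dz": -120, "rx": -0.23, "ry": 0.19, "rz": 0.75, "gripper": 0.9},
    {"dx": 124, "dy": 206, "dz": -135, "rx": -0.262, "ry": 0.217, "rz": 0.85, "gripper": 0.9}
  ]
}}

```text
t: 7.53
eef_pos: [0.5672, -0.0758, 0.2527]
ee_rot: [-2.963, 0.085, -1.095]
force: [0.7, 0.7, -1.3]
width: 0.0399
gripper_force: 19.9
```

```bash
python3 - <<'E'
from h import *
from station import arm
s=arm.get_state();print(s["q"]);
d,rv=delta(s,[.604,-.206,.25],toolR(False,-np.pi/2-.03))
E
```

```text
[ 0.11248287  0.13948871 -0.22197046 -0.16114725 -1.07623341  0.42291679]
t 7.53 d [132.3  25.  -13.2] rv [-0.1536  0.128   0.4966] |d| 135 rot 31deg
```

Emit:
{"name": "jog_arm", "arguments": {
  "targets": [
    {"dx": 22, "dy": 4, "dz": -2, "rx": -0.026, "ry": 0.021, "rz": 0.083, "gripper": 0.9},
    {"dx": 44, "dy": 8, "dz": -4, "rx": -0.051, "ry": 0.043, "rz": 0.166, "gripper": 0.9},
    {"dx": 66, "dy": 12, "dz": -7, "rx": -0.077, "ry": 0.064, "rz": 0.25, "gripper": 0.9},
    {"dx": 88, "dy": 17, "dz": -9, "rx": -0.102, "ry": 0.085, "rz": 0.33, "gripper": 0.9},
    {"dx": 110, "dy": 21, "dz": -11, "rx": -0.128, "ry": 0.107, "rz": 0.414, "gripper": 0.9},
    {"dx": 132, "dy": 25, "dz": -13, "rx": -0.1536, "ry": 0.128, "rz": 0.497, "gripper": 0.9},
    {"dx": 132, "dy": 25, "dz": -13, "rx": -0.1536, "ry": 0.128, "rz": 0.497, "gripper": 0.9},
    {"dx": 132, "dy": 25, "dz": -13, "rx": -0.1536, "ry": 0.128, "rz": 0.497, "gripper": 0.9}
  ]
}}

```text
t: 8.2
eef_pos: [0.6047, -0.204, 0.2479]
ee_rot: [3.141, 0.002, -1.596]
force: [-0.4, -0.0, -1.6]
width: 0.0401
gripper_force: 19.9
```

```bash
python3 - <<'E'
from h import *
from station import arm
import cv2
s=arm.get_state();print(s["width"],s["gripper_force"],s["q"])
d,rv=delta(s,[.604,-.206,.25],toolR(False,-np.pi/2-.03))
w=arm.grab_frame("wrist");pickle.dump(w,open("w3.pkl","wb"))
c=arm.grab_frame("scene");pickle.dump(c,open("s3.pkl","wb"))
img=np.zeros((600,800,3),np.uint8)
img[:384,:512]=w["frame"][:,:,::-1]
img[240:600,500:800]=cv2.resize(c["frame"][75:195,150:250,::-1],None,fx=3,fy=3,interpolation=cv2.INTER_CUBIC)
cv2.imwrite("pics/w3.png",img)
for x,y in((32,45),(32,-45),(-32,-45),(-32,45)):
    p=np.array([.604,-.206,.07])+R.from_euler('z',-.03).apply([x/1e3,y/1e3,0]);print(proj(w,p)[0],proj(c,p)[0])
E
```

```text
0.040115628506350975 19.948070347309113 [-0.0212099   0.29976899 -0.07396364 -0.00196532 -1.1978239  -0.00356774]
t 8.20 d [ 2.   0.6 -2.1] rv [0.0008 0.0018 0.0045] |d| 3 rot 0deg
[227.20035802 213.5864303 ] [192.22770754 189.67776679]
[225.15537722 131.92478647] [180.80805724 176.71016621]
[287.03411356 132.15836603] [198.04219906 171.81950346]
[284.39912688 213.76704642] [209.99657903 184.33079769]
```

View pics/w3.png

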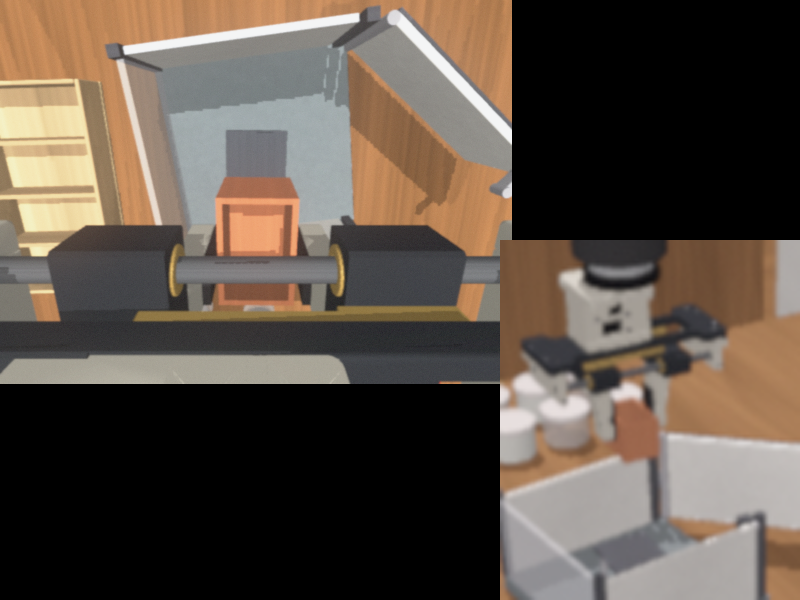

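The wrist view shows the stand's far corners at (227,130) and (287,130), about 2 px beyond prediction, so the stand is near y=-0.2075. The part sits square in the jaws. In the scene inset its bottom front corners are at about (620,458) and (658,455).

```bash
python3 - <<'E'
from h import *
from station import arm
c=pickle.load(open("s3.pkl","rb"));s=arm.get_state()
for h in(.041,.044,.047):
  for x,y in((20,30),(20,-30),(-20,30)):
    p=s["eef_pos"]+[x/1e3,y/1e3,-h];print(h,x,y,(proj(c,p)[0]-[150,75])*3+[500,240])
delta(s,[.604,-.2075,.130],toolR(False,-np.pi/2-.03))
E
```

```text
0.041 20 30 [625.73720491 463.72000713]
0.041 20 -30 [599.97429652 440.21014584]
0.041 -20 30 [660.34722159 454.16225815]
0.044 20 30 [625.89563145 466.30067559]
0.044 20 -30 [600.15922258 442.74328764]
0.044 -20 30 [660.46101928 456.7212273 ]
0.047 20 30 [626.05366359 468.87491952]
0.047 20 -30 [600.34370181 445.27030863]
0.047 -20 30 [660.57453734 459.27390844]
t 8.30 d [  4.9   0.6 118.6] rv [-0.0009  0.0024  0.0063] |d| 119 rot 0deg
```

Emit:
{"name": "jog_arm", "arguments": {
  "targets": [
    {"dx": 4, "dy": 0, "dz": 20, "rx": 0, "ry": 0, "rz": 0.005, "gripper": 0.9},
    {"dx": 5, "dy": 0.5, "dz": 42, "rx": 0, "ry": 0, "rz": 0.005, "gripper": 0.9},
    {"dx": 5, "dy": 0.5, "dz": 64, "rx": 0, "ry": 0, "rz": 0.005, "gripper": 0.9},
    {"dx": 5, "dy": 0.5, "dz": 84, "rx": 0, "ry": 0, "rz": 0.005, "gripper": 0.9},
    {"dx": 5, "dy": 0.5, "dz": 102, "rx": 0, "ry": 0, "rz": 0.005, "gripper": 0.9},
    {"dx": 5, "dy": 0.5, "dz": 116, "rx": 0, "ry": 0, "rz": 0.005, "gripper": 0.9},
    {"dx": 5, "dy": 0.5, "dz": 122, "rx": 0, "ry": 0, "rz": 0.005, "gripper": 0.9},
    {"dx": 5, "dy": 0.5, "dz": 122, "rx": 0, "ry": 0, "rz": 0.005, "gripper": 0.9}
  ]
}}

```text
t: 8.97
eef_pos: [0.6038, -0.207, 0.1255]
ee_rot: [3.141, 0.003, -1.599]
force: [-0.5, 0.9, -1.2]
width: 0.0398
gripper_force: 19.9
```

```bash
python3 - <<'E'
from h import *
from station import arm
s=arm.get_state();print(s["width"],s["gripper_force"],s["force"],s["eef_pos"])
d,rv=delta(s,[.604,-.2075,.112],toolR(False,-np.pi/2-.03))
E
```

```text
0.039827169945781435 19.94783252477646 [-0.48545658  0.90059274 -1.15430159] [ 0.6037697  -0.20700859  0.12550634]
t 8.97 d [ 0.5 -0.3 13.5] rv [0.0009 0.0026 0.0016] |d| 14 rot 0deg
```

Lowering gently while watching the force.

Emit:
{"name": "jog_arm", "arguments": {
  "targets": [
    {"dx": 0.5, "dy": 0, "dz": 3, "rx": 0, "ry": 0.003, "rz": 0, "gripper": 0.9},
    {"dx": 0.5, "dy": 0, "dz": 6, "rx": 0, "ry": 0.003, "rz": 0, "gripper": 0.9},
    {"dx": 0.5, "dy": 0, "dz": 8, "rx": 0, "ry": 0.003, "rz": 0, "gripper": 0.9},
    {"dx": 0.5, "dy": 0, "dz": 9, "rx": 0, "ry": 0.003, "rz": 0, "gripper": 0.9},
    {"dx": 0.5, "dy": 0, "dz": 10, "rx": 0, "ry": 0.003, "rz": 0, "gripper": 0.9},
    {"dx": 0.5, "dy": 0, "dz": 11, "rx": 0, "ry": 0.003, "rz": 0, "gripper": 0.9},
    {"dx": 0.5, "dy": 0, "dz": 11, "rx": 0, "ry": 0.003, "rz": 0, "gripper": 0.9},
    {"dx": 0.5, "dy": 0, "dz": 11, "rx": 0, "ry": 0.003, "rz": 0, "gripper": 0.9}
  ]
}}

```text
t: 9.63
eef_pos: [0.6048, -0.2081, 0.1154]
ee_rot: [-3.141, -0.001, -1.6]
force: [0.1, -0.7, -2.1]
width: 0.0401
gripper_force: 19.9
```

Emit:
{"name": "jog_arm", "arguments": {
  "targets": [
    {"dx": 0, "dy": 0, "dz": 0.5, "rx": 0, "ry": 0, "rz": 0, "gripper": 0.9},
    {"dx": 0, "dy": 0, "dz": 1, "rx": 0, "ry": 0, "rz": 0, "gripper": 0.9},
    {"dx": 0, "dy": 0, "dz": 1.5, "rx": 0, "ry": 0, "rz": 0, "gripper": 0.9},
    {"dx": 0, "dy": 0, "dz": 2, "rx": 0, "ry": 0, "rz": 0, "gripper": 0.9},
    {"dx": 0, "dy": 0, "dz": 2, "rx": 0, "ry": 0, "rz": 0, "gripper": 0.9},
    {"dx": 0, "dy": 0, "dz": 2, "rx": 0, "ry": 0, "rz": 0, "gripper": 0.9},
    {"dx": 0, "dy": 0, "dz": 2, "rx": 0, "ry": 0, "rz": 0, "gripper": 0.9},
    {"dx": 0, "dy": 0, "dz": 2, "rx": 0, "ry": 0, "rz": 0, "gripper": 0.9}
  ]
}}

```text
t: 10.3
eef_pos: [0.6048, -0.208, 0.1134]
ee_rot: [-3.141, -0.001, -1.6]
force: [0.7, 0.8, -2.1]
width: 0.0399
gripper_force: 19.9
```

Emit:
{"name": "jog_arm", "arguments": {
  "targets": [
    {"dx": 0, "dy": 0, "dz": 0.5, "rx": 0, "ry": 0, "rz": 0, "gripper": 0.9},
    {"dx": 0, "dy": 0, "dz": 1, "rx": 0, "ry": 0, "rz": 0, "gripper": 0.9},
    {"dx": 0, "dy": 0, "dz": 1.5, "rx": 0, "ry": 0, "rz": 0, "gripper": 0.9},
    {"dx": 0, "dy": 0, "dz": 2, "rx": 0, "ry": 0, "rz": 0, "gripper": 0.9},
    {"dx": 0, "dy": 0, "dz": 2, "rx": 0, "ry": 0, "rz": 0, "gripper": 0.9},
    {"dx": 0, "dy": 0, "dz": 2, "rx": 0, "ry": 0, "rz": 0, "gripper": 0.9},
    {"dx": 0, "dy": 0, "dz": 2, "rx": 0, "ry": 0, "rz": 0, "gripper": 0.9},
    {"dx": 0, "dy": 0, "dz": 2, "rx": 0, "ry": 0, "rz": 0, "gripper": 0.9}
  ]
}}

```text
t: 10.97
eef_pos: [0.6048, -0.2081, 0.1116]
ee_rot: [-3.14, -0.001, -1.6]
force: [-1.9, -0.7, 1.2]
width: 0.0402
gripper_force: 19.9
```

Contact felt (Fz up about 3 N). I'll release and rise.

Emit:
{"name": "jog_arm", "arguments": {
  "targets": [
    {"dx": 0, "dy": 0, "dz": 0, "rx": 0, "ry": 0, "rz": 0, "gripper": 0.5},
    {"dx": 0, "dy": 0, "dz": 0, "rx": 0, "ry": 0, "rz": 0, "gripper": 0.4},
    {"dx": 0, "dy": 0, "dz": 0, "rx": 0, "ry": 0, "rz": 0, "gripper": 0.3},
    {"dx": 0, "dy": 0, "dz": 0, "rx": 0, "ry": 0, "rz": 0, "gripper": 0.3},
    {"dx": 0, "dy": 0, "dz": 0, "rx": 0, "ry": 0, "rz": 0, "gripper": 0.3},
    {"dx": 0, "dy": 0, "dz": 0, "rx": 0, "ry": 0, "rz": 0, "gripper": 0.3},
    {"dx": 0, "dy": 0, "dz": -10, "rx": 0, "ry": 0, "rz": 0, "gripper": 0.3},
    {"dx": 0, "dy": 0, "dz": -30, "rx": 0, "ry": 0, "rz": 0, "gripper": 0.3}
  ]
}}

```text
t: 11.63
eef_pos: [0.6032, -0.2078, 0.1397]
ee_rot: [3.138, -0.0, -1.601]
force: [-0.3, 0.2, -0.1]
width: 0.0613
gripper_force: 0.0
```

Emit:
{"name": "jog_arm", "arguments": {
  "targets": [
    {"dx": 0, "dy": 0, "dz": -25, "rx": 0, "ry": 0, "rz": 0, "gripper": 0.3},
    {"dx": 0, "dy": 0, "dz": -50, "rx": 0, "ry": 0, "rz": 0, "gripper": 0.3},
    {"dx": 0, "dy": 0, "dz": -75, "rx": 0, "ry": 0, "rz": 0, "gripper": 0.5},
    {"dx": 0, "dy": 0, "dz": -100, "rx": 0, "ry": 0, "rz": 0, "gripper": 0.8},
    {"dx": 0, "dy": 0, "dz": -120, "rx": 0, "ry": 0, "rz": 0, "gripper": 1},
    {"dx": 0, "dy": 0, "dz": -125, "rx": 0, "ry": 0, "rz": 0, "gripper": 1},
    {"dx": 0, "dy": 0, "dz": -125, "rx": 0, "ry": 0, "rz": 0, "gripper": 1},
    {"dx": 0, "dy": 0, "dz": -125, "rx": 0, "ry": 0, "rz": 0, "gripper": 1}
  ]
}}

```text
t: 12.3
eef_pos: [0.6044, -0.2078, 0.2664]
ee_rot: [-3.14, -0.0, -1.6]
force: [0.7, -0.1, -0.6]
width: 0.0268
gripper_force: 0.0
```

```bash
python3 - <<'E'
from h import *
from station import arm
import cv2
s=arm.get_state();print(s["q"],s["eef_pos"],s["width"])
w=arm.grab_frame("wrist");pickle.dump(w,open("w4.pkl","wb"));c=arm.grab_frame("top");pickle.dump(c,open("t4.pkl","wb"))
img=np.zeros((600,800,3),np.uint8)
img[:384,:512]=w["frame"][:,:,::-1]
img[300:600,440:800]=cv2.resize(c["frame"][90:240,220:400,::-1],None,fx=2,fy=2,interpolation=cv2.INTER_CUBIC)
cv2.imwrite("pics/w4.png",img)
for z,a,b in((.07,32,45),(.112,20,30)):
  for x,y in((1,1),(1,-1),(-1,-1),(-1,1)):
    p=np.array([.604,-.2075,z])+R.from_euler('z',-.03).apply([x*a/1e3,y*b/1e3,0]);print(proj(w,p)[0])
E
```

```text
[-2.60984121e-02  2.89105538e-01 -4.72921853e-02  3.46883702e-04
 -1.23306337e+00 -3.43530755e-03] [ 0.60440992 -0.20775962  0.2664261 ] 0.026798550126869315
[229.04781168 210.25200128]
[226.95828165 132.94107607]
[285.31801684 132.94196619]
[283.25511458 210.26444898]
[236.70473374 210.47269144]
[235.57792448 152.52620447]
[276.59411249 152.52905753]
[275.49340796 210.48162209]
```

View pics/w4.png

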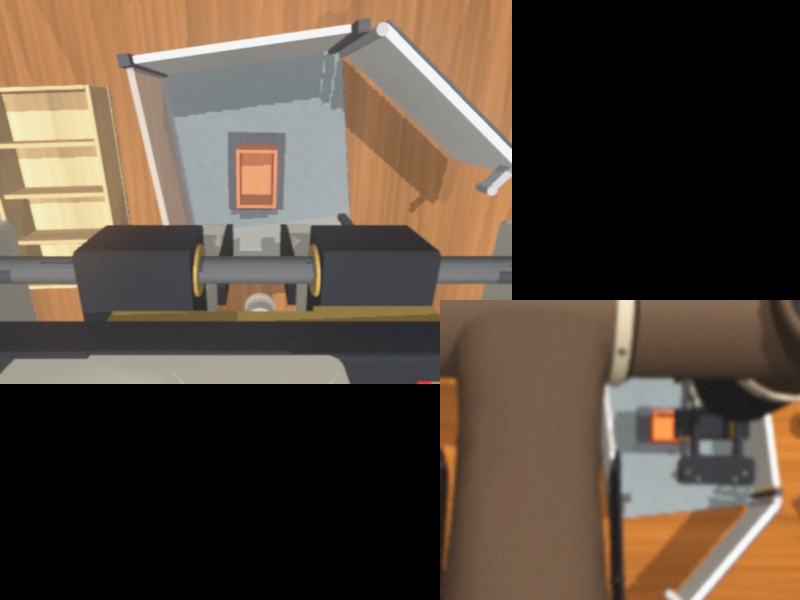

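The wrist view shows the part upright and centred on the stand, with its rim at (237–277, 148–208) as predicted. The hinge cap is at (385,30). Next I'll plan the door push.

```bash
cat >> h.py <<'E'
H=np.array([.4965,-.3413])
def doorC(th,r=.15,off=.0325):
    a=1.676+th;d=np.array([np.cos(a),np.sin(a)]);n=np.array([d[1],-d[0]])
    return H+r*d-off*n
E
python3 - <<'E'
from h import *
from station import arm
w=pickle.load(open("w4.pkl","rb"));print(ray(w,(385,30),.132),ray(w,(362,26),.13),ray(w,(124,61),.13), dep(w,(385,30)))
s=arm.get_state()
Rt=toolR(False,-1.6)
p=doorC(.76,off=.065);delta(s,[*p,.25],Rt);print(p)
for th in (.76,.6,.45,.3,.2,.1,0,-.03): print(th,np.round((doorC(th)-p)*1e3,0))
E
```

```text
[ 0.49505505 -0.33756944  0.132     ] [ 0.51331627 -0.34149921  0.13      ] [ 0.71189448 -0.32102543  0.13      ] [ 0.49664311 -0.3367493   0.13602522]
t 12.40 d [ 93.5 261.2  15.4] rv [ 0.0009 -0.0003 -0.0001] |d| 278 rot 0deg
[ 0.34016437 -0.29350702]
0.76 [21. 25.]
0.6 [34. 45.]
0.45 [50. 63.]
0.3 [67. 77.]
0.2 [80. 86.]
0.1 [94. 92.]
0 [108.  98.]
-0.03 [113.  99.]
```

Emit:
{"name": "jog_arm", "arguments": {
  "targets": [
    {"dx": 12, "dy": 33, "dz": 0, "rx": 0, "ry": 0, "rz": 0, "gripper": 1},
    {"dx": 24, "dy": 67, "dz": 0, "rx": 0, "ry": 0, "rz": 0, "gripper": 1},
    {"dx": 36, "dy": 100, "dz": 0, "rx": 0, "ry": 0, "rz": 0, "gripper": 1},
    {"dx": 48, "dy": 134, "dz": 0, "rx": 0, "ry": 0, "rz": 0, "gripper": 1},
    {"dx": 60, "dy": 168, "dz": 0, "rx": 0, "ry": 0, "rz": 0, "gripper": 1},
    {"dx": 72, "dy": 202, "dz": 4, "rx": 0, "ry": 0, "rz": 0, "gripper": 1},
    {"dx": 84, "dy": 235, "dz": 10, "rx": 0, "ry": 0, "rz": 0, "gripper": 1},
    {"dx": 93, "dy": 261, "dz": 15, "rx": 0, "ry": 0, "rz": 0, "gripper": 1}
  ]
}}

```text
t: 13.07
eef_pos: [0.3381, -0.2933, 0.25]
ee_rot: [3.141, -0.0, -1.6]
force: [-0.9, -0.6, -0.8]
width: 0.0004
gripper_force: 0.0
```

```bash
python3 - <<'E'
from h import *
from station import arm
s=arm.get_state();print(s["q"],s["width"]);delta(s,[*doorC(.76,off=.065),.107],toolR(False,-1.6))
w=arm.grab_frame("wrist");t=arm.grab_frame("top");pickle.dump((w,t),open("wt5.pkl","wb"))
import cv2
img=np.zeros((600,800,3),np.uint8);img[:384,:512]=w["frame"][:,:,::-1];img[300:600,440:800]=cv2.resize(t["frame"][130:280,280:460,::-1],None,fx=2,fy=2);cv2.imwrite("pics/w5.png",img)
E
```

```text
[-2.71475733e-01 -2.71584374e-02 -4.59398861e-01  2.08386607e-04
 -1.13921157e+00  2.41789010e-01] 0.0004499299899076478
t 13.07 d [  0.2  -2.1 143. ] rv [ 0.0007 -0.     -0.0004] |d| 143 rot 0deg
```

View pics/w5.png

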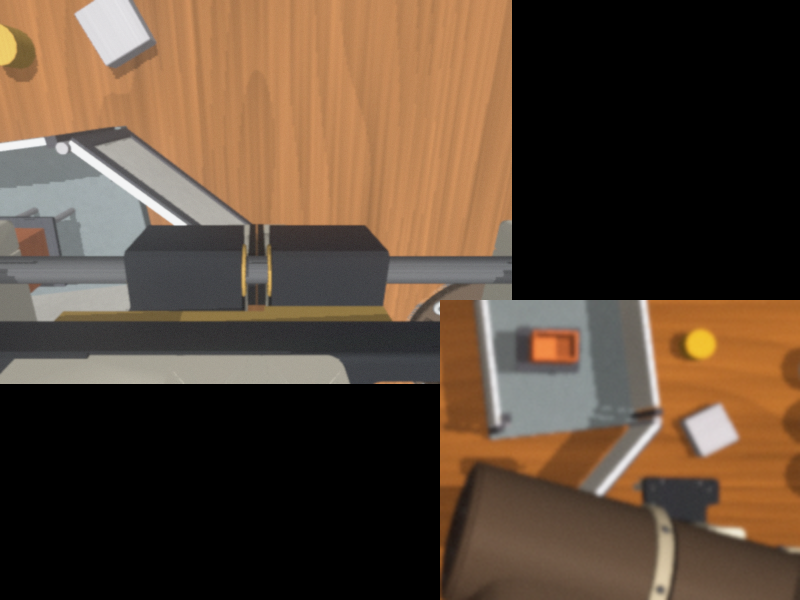

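The image shows the door at the same angle, and the closed fingers (257,235) on its outer side. Descending.

Emit:
{"name": "jog_arm", "arguments": {
  "targets": [
    {"dx": 0, "dy": 0, "dz": 20, "rx": 0, "ry": 0, "rz": 0, "gripper": 1},
    {"dx": 0, "dy": 0, "dz": 45, "rx": 0, "ry": 0, "rz": 0, "gripper": 1},
    {"dx": 0, "dy": 0, "dz": 70, "rx": 0, "ry": 0, "rz": 0, "gripper": 1},
    {"dx": 0, "dy": 0, "dz": 95, "rx": 0, "ry": 0, "rz": 0, "gripper": 1},
    {"dx": 0, "dy": 0, "dz": 120, "rx": 0, "ry": 0, "rz": 0, "gripper": 1},
    {"dx": 0, "dy": 0, "dz": 143, "rx": 0, "ry": 0, "rz": 0, "gripper": 1},
    {"dx": 0, "dy": 0, "dz": 143, "rx": 0, "ry": 0, "rz": 0, "gripper": 1},
    {"dx": 0, "dy": 0, "dz": 143, "rx": 0, "ry": 0, "rz": 0, "gripper": 1}
  ]
}}

```text
t: 13.83
eef_pos: [0.3405, -0.2931, 0.1072]
ee_rot: [3.139, 0.0, -1.6]
force: [0.1, -0.5, 0.4]
width: 0.0008
gripper_force: 0.0
```

Emit:
{"name": "jog_arm", "arguments": {
  "targets": [
    {"dx": -12, "dy": -12, "dz": 0, "rx": 0, "ry": 0, "rz": 0, "gripper": 1},
    {"dx": -25, "dy": -23, "dz": 0, "rx": 0, "ry": 0, "rz": 0, "gripper": 1},
    {"dx": -35, "dy": -29, "dz": 0, "rx": 0, "ry": 0, "rz": 0, "gripper": 1},
    {"dx": -45, "dy": -36, "dz": 0, "rx": 0, "ry": 0, "rz": 0, "gripper": 1},
    {"dx": -54, "dy": -44, "dz": 0, "rx": 0, "ry": 0, "rz": 0, "gripper": 1},
    {"dx": -63, "dy": -52, "dz": 0, "rx": 0, "ry": 0, "rz": 0, "gripper": 1},
    {"dx": -70, "dy": -60, "dz": 0, "rx": 0, "ry": 0, "rz": 0, "gripper": 1},
    {"dx": -77, "dy": -69, "dz": 0, "rx": 0, "ry": 0, "rz": 0, "gripper": 1}
  ]
}}

```text
t: 14.5
eef_pos: [0.4134, -0.2178, 0.1088]
ee_rot: [-3.14, -0.001, -1.6]
force: [-0.4, -0.7, -0.1]
width: 0.0006
gripper_force: 0.2
```

```bash
python3 - <<'E'
from h import *
from station import arm
s=arm.get_state();print(s["force"],s["eef_pos"])
for th in (.2,.1,0,-.04): delta(s,[*doorC(th),.107],toolR(False,-1.6))
t=arm.grab_frame("top");pickle.dump(t,open("t6.pkl","wb"))
E
```

```text
[-0.37758496 -0.74642647 -0.09931458] [ 0.41344521 -0.21782438  0.10877207]
t 14.50 d [-10.   -6.7   1.8] rv [-0.0018 -0.0009  0.0003] |d| 12 rot 0deg
t 14.50 d [-17.3 -20.2   1.8] rv [-0.0018 -0.0009  0.0003] |d| 27 rot 0deg
t 14.50 d [-23.3 -34.3   1.8] rv [-0.0018 -0.0009  0.0003] |d| 42 rot 0deg
t 14.50 d [-25.3 -40.1   1.8] rv [-0.0018 -0.0009  0.0003] |d| 47 rot 0deg
```

Continue to θ≈0.05 and read the force.

Emit:
{"name": "jog_arm", "arguments": {
  "targets": [
    {"dx": -5, "dy": -4, "dz": 1, "rx": 0, "ry": 0, "rz": 0, "gripper": 1},
    {"dx": -10, "dy": -8, "dz": 1, "rx": 0, "ry": 0, "rz": 0, "gripper": 1},
    {"dx": -14, "dy": -13, "dz": 1, "rx": 0, "ry": 0, "rz": 0, "gripper": 1},
    {"dx": -17, "dy": -19, "dz": 1, "rx": 0, "ry": 0, "rz": 0, "gripper": 1},
    {"dx": -19, "dy": -23, "dz": 1, "rx": 0, "ry": 0, "rz": 0, "gripper": 1},
    {"dx": -21, "dy": -27, "dz": 1, "rx": 0, "ry": 0, "rz": 0, "gripper": 1},
    {"dx": -22, "dy": -30, "dz": 1, "rx": 0, "ry": 0, "rz": 0, "gripper": 1},
    {"dx": -23, "dy": -33, "dz": 1, "rx": 0, "ry": 0, "rz": 0, "gripper": 1}
  ]
}}

```text
t: 15.22
eef_pos: [0.4454, -0.1966, 0.107]
ee_rot: [3.141, -0.001, -1.6]
force: [-3.2, -3.4, 2.4]
width: 0.0006
gripper_force: 2.1
```

Emit:
{"name": "jog_arm", "arguments": {
  "targets": [
    {"dx": 0, "dy": -2, "dz": 0, "rx": 0, "ry": 0, "rz": 0, "gripper": 1},
    {"dx": 0, "dy": -4, "dz": 0, "rx": 0, "ry": 0, "rz": 0, "gripper": 1},
    {"dx": 0, "dy": -6, "dz": 0, "rx": 0, "ry": 0, "rz": 0, "gripper": 1},
    {"dx": 0, "dy": -8, "dz": 0, "rx": 0, "ry": 0, "rz": 0, "gripper": 1},
    {"dx": 0, "dy": -9, "dz": 0, "rx": 0, "ry": 0, "rz": 0, "gripper": 1},
    {"dx": 0, "dy": -9, "dz": 0, "rx": 0, "ry": 0, "rz": 0, "gripper": 1},
    {"dx": 0, "dy": -9, "dz": 0, "rx": 0, "ry": 0, "rz": 0, "gripper": 1},
    {"dx": 0, "dy": -9, "dz": 0, "rx": 0, "ry": 0, "rz": 0, "gripper": 1}
  ]
}}

```text
t: 15.88
eef_pos: [0.4551, -0.1966, 0.1072]
ee_rot: [-3.14, -0.001, -1.6]
force: [-0.6, 0.1, 0.2]
width: 0.0004
gripper_force: 0.4
```

```bash
python3 - <<'E'
from h import *
from station import arm
s=arm.get_state();print(s["force"],s["eef_pos"]);delta(s,[*doorC(0),.107],toolR(False,-1.6))
E
```

```text
[-0.61371446  0.06455598  0.18985692] [ 0.45508661 -0.19663323  0.10723302]
t 15.88 d [-0.9  6.7  0.2] rv [-0.0011 -0.0007 -0.    ] |d| 7 rot 0deg
```

The force built up and then vanished, so the door probably snapped. I'll push slightly further to feel the stop.

Emit:
{"name": "jog_arm", "arguments": {
  "targets": [
    {"dx": 0, "dy": -1, "dz": 0, "rx": 0, "ry": 0, "rz": 0, "gripper": 1},
    {"dx": 0, "dy": -2, "dz": 0, "rx": 0, "ry": 0, "rz": 0, "gripper": 1},
    {"dx": 0, "dy": -3, "dz": 0, "rx": 0, "ry": 0, "rz": 0, "gripper": 1},
    {"dx": 0, "dy": -3, "dz": 0, "rx": 0, "ry": 0, "rz": 0, "gripper": 1},
    {"dx": 0, "dy": -3, "dz": 0, "rx": 0, "ry": 0, "rz": 0, "gripper": 1},
    {"dx": 0, "dy": -3, "dz": 0, "rx": 0, "ry": 0, "rz": 0, "gripper": 1},
    {"dx": 0, "dy": -3, "dz": 0, "rx": 0, "ry": 0, "rz": 0, "gripper": 1},
    {"dx": 0, "dy": -3, "dz": 0, "rx": 0, "ry": 0, "rz": 0, "gripper": 1}
  ]
}}

```text
t: 16.55
eef_pos: [0.4557, -0.1966, 0.107]
ee_rot: [3.138, -0.0, -1.601]
force: [-9.7, 2.6, 7.9]
width: 0.0005
gripper_force: 5.2
```

Firm stop. Next I back off, raise and verify.

Emit:
{"name": "jog_arm", "arguments": {
  "targets": [
    {"dx": 0, "dy": 10, "dz": 0, "rx": 0, "ry": 0, "rz": 0, "gripper": 1},
    {"dx": 0, "dy": 25, "dz": 0, "rx": 0, "ry": 0, "rz": 0, "gripper": 1},
    {"dx": 0, "dy": 40, "dz": -10, "rx": 0, "ry": 0, "rz": 0, "gripper": 1},
    {"dx": 0, "dy": 40, "dz": -35, "rx": 0, "ry": 0, "rz": 0, "gripper": 1},
    {"dx": 0, "dy": 40, "dz": -65, "rx": 0, "ry": 0, "rz": 0, "gripper": 1},
    {"dx": 0, "dy": 40, "dz": -95, "rx": 0, "ry": 0, "rz": 0, "gripper": 1},
    {"dx": 0, "dy": 40, "dz": -125, "rx": 0, "ry": 0, "rz": 0, "gripper": 1},
    {"dx": 0, "dy": 40, "dz": -150, "rx": 0, "ry": 0, "rz": 0, "gripper": 1}
  ]
}}

```text
t: 17.22
eef_pos: [0.4182, -0.1956, 0.2597]
ee_rot: [-3.137, -0.001, -1.6]
force: [1.0, 1.2, 0.3]
width: 0.0003
gripper_force: 0.0
```

Emit:
{"name": "jog_arm", "arguments": {
  "targets": [
    {"dx": 0, "dy": 0, "dz": 0, "rx": 0, "ry": 0, "rz": 0, "gripper": 1},
    {"dx": 0, "dy": 0, "dz": 0, "rx": 0, "ry": 0, "rz": 0, "gripper": 1},
    {"dx": 0, "dy": 0, "dz": 0, "rx": 0, "ry": 0, "rz": 0, "gripper": 1},
    {"dx": 0, "dy": 0, "dz": 0, "rx": 0, "ry": 0, "rz": 0, "gripper": 1},
    {"dx": 0, "dy": 0, "dz": 0, "rx": 0, "ry": 0, "rz": 0, "gripper": 1},
    {"dx": 0, "dy": 0, "dz": 0, "rx": 0, "ry": 0, "rz": 0, "gripper": 1},
    {"dx": 0, "dy": 0, "dz": 0, "rx": 0, "ry": 0, "rz": 0, "gripper": 1},
    {"dx": 0, "dy": 0, "dz": 0, "rx": 0, "ry": 0, "rz": 0, "gripper": 1}
  ]
}}

```text
t: 17.88
eef_pos: [0.4179, -0.1955, 0.2568]
ee_rot: [-3.141, -0.001, -1.6]
force: [0.1, -0.3, 0.1]
width: 0.0005
gripper_force: 0.0
```

```bash
python3 - <<'E'
from station import arm
import cv2,numpy as np
s=arm.get_state();print(s["force"],s["eef_pos"],s["qd"].round(3))
w=arm.grab_frame("wrist");t=arm.grab_frame("scene")
img=np.zeros((600,800,3),np.uint8);img[:384,:512]=w["frame"][:,:,::-1];img[270:600,440:800]=cv2.resize(t["frame"][130:240,140:260,::-1],None,fx=3,fy=3,interpolation=cv2.INTER_CUBIC)
cv2.imwrite("pics/w7.png",img)
E
```

```text
[ 0.11809408 -0.25180153  0.12875027] [ 0.41789784 -0.19545154  0.25678416] [-0.    -0.003  0.002 -0.     0.001  0.001]
```

View pics/w7.png

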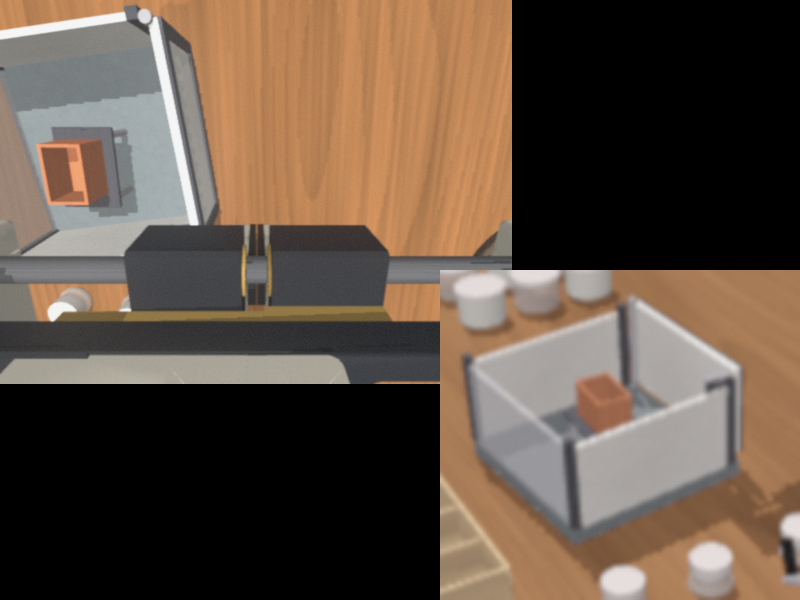

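The picture shows the door flush at the catch post (725,385) and the part upright on the stand. I'll hand in.

```bash
python3 -c "
from station import arm
print(arm.job_done())"
```

```text
the job is handed in; nothing more can be done
None
```

The job is handed in: hold-down bar aside, box body upright and centred on the stand, and booth door shut on its catch by force and camera checks; the hand-in returned no verdict.

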